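# Shaft kit onto the assembly rack in reverse order

## Task

Move the four shaft parts one by one from the delivery rack onto the posts of the assembly rack, in reverse order: each rack has a carrying handle at one end, and the part nearest the delivery rack's handle goes on the post farthest from the assembly rack's handle, the next on the next post, and so on, until the part farthest from the delivery rack's handle is on the post nearest the assembly rack's handle. Each part keeps the way up it has, with the post in its bore, sits flat on the board and is let go.

Things in the scene. Friction and masses are not known exactly. Their poses are not given: they have to be found in the camera images.
- delivery_rack: Delivery rack, where the parts start: fixed white board 80 (x) x 345 (y) x 16 mm on the table, at the robot's left or right. An upright steel hoop handle stands at its +y end (y = +172 mm, top 48 mm above the table). Four black pads sit on it at x = 0, y = -120, -40, 40, 120 mm, in an order that varies. Origin: underside, middle of the row of pads; z up.
- assembly_rack: Assembly rack, where the parts go, empty: fixed aluminium board, same size and same handle at its +y end as the delivery rack. Four steel posts, 8 mm thick, stand at x = 0, y = -120, -40, 40, 120 mm and rise 30 mm above the board's top face, on which parts rest, 16 mm above the table. Origin: underside, middle of the row of posts; z up.
- bearing: Ball bearing, loose: plain low steel ring with dark seals, 52 mm outside diameter, 16 mm high, 26 mm bore, 0.14 kg. To be gripped across its outside. Origin: centre of its underside; z up the bore, yaw is arbitrary. Starts on its pad, the pad's peg in its bore, underside 24 mm above the table.
- gear: Spur gear with a hub, loose: toothed steel disc 63 mm across, 14 mm high, below, and on top of it a smooth round hub 40 mm across, 16 mm high (30 mm in all); 26 mm bore right through, 0.3 kg. To be gripped across the hub. Origin: centre of its underside; z up the bore, yaw is arbitrary. Starts on its pad, the pad's peg in its bore, underside 24 mm above the table.
- sleeve: Spacer sleeve, loose: plain aluminium tube, the tallest part, 38 mm outside diameter, 42 mm high, 26 mm bore, 0.07 kg. To be gripped across its outside. Origin: centre of its underside; z up the bore, yaw is arbitrary. Starts on its pad, the pad's peg in its bore, underside 24 mm above the table.
- bush: Flanged bush, loose: brass; a smooth round flange 60 mm across, 7 mm high, below, and on top of it a barrel 41 mm across, 25 mm high (32 mm in all); 26 mm bore right through, 0.2 kg. To be gripped across the barrel. Origin: centre of its underside; z up the bore, yaw is arbitrary. Starts on its pad, the pad's peg in its bore, underside 24 mm above the table.
- bearing_pad: Round black pad 52 mm across, 8 mm thick, under the ball bearing at the start; a steel peg 8 mm thick rises 18 mm above its top face. Fixed. Origin: centre of its underside, on the delivery rack's board 16 mm above the table; axes as the rack's.
- gear_pad: Square black pad 62 mm wide, 8 mm thick, under the gear at the start; a steel peg 8 mm thick rises 18 mm above its top face. Fixed. Origin: centre of its underside, on the delivery rack's board 16 mm above the table; axes as the rack's.
- sleeve_pad: Small square black pad 42 mm wide, 8 mm thick, under the spacer sleeve at the start; a steel peg 8 mm thick rises 18 mm above its top face. Fixed. Origin: centre of its underside, on the delivery rack's board 16 mm above the table; axes as the rack's.
- bush_pad: Round black pad 66 mm across, 8 mm thick, under the flanged bush at the start; a steel peg 8 mm thick rises 18 mm above its top face. Fixed. Origin: centre of its underside, on the delivery rack's board 16 mm above the table; axes as the rack's.

How it is judged:
At the end, for the whole second after the job is handed in: Each part is on the post that mirrors its pad (pad at y on the delivery rack: post at -y on the assembly rack), within 12 mm of it along x and y, underside within 4 mm of the board's top face, upright within 0.1 rad, and at rest (below 0.02 m/s) (((y of bearing_pad in the frame of delivery_rack between -0.14 and -0.1 m and y of bearing in the frame of assembly_rack between 0.108 and 0.132 m) or (y of bearing_pad in the frame of delivery_rack between -0.06 and -0.02 m and y of bearing in the frame of assembly_rack between 0.028 and 0.052 m) or (y of bearing_pad in the frame of delivery_rack between 0.02 and 0.06 m and y of bearing in the frame of assembly_rack between -0.052 and -0.028 m) or (y of bearing_pad in the frame of delivery_rack between 0.1 and 0.14 m and y of bearing in the frame of assembly_rack between -0.132 and -0.108 m)) and x of bearing in the frame of assembly_rack between -0.012 and 0.012 m and z of bearing in the frame of assembly_rack between 0.012 and 0.02 m and angle between each of bearing, gear, sleeve, bush's own z axis and vertical below 0.1 rad and linear speed of each of bearing, gear, sleeve, bush below 0.02 m/s and ((y of gear_pad in the frame of delivery_rack between -0.14 and -0.1 m and y of gear in the frame of assembly_rack between 0.108 and 0.132 m) or (y of gear_pad in the frame of delivery_rack between -0.06 and -0.02 m and y of gear in the frame of assembly_rack between 0.028 and 0.052 m) or (y of gear_pad in the frame of delivery_rack between 0.02 and 0.06 m and y of gear in the frame of assembly_rack between -0.052 and -0.028 m) or (y of gear_pad in the frame of delivery_rack between 0.1 and 0.14 m and y of gear in the frame of assembly_rack between -0.132 and -0.108 m)) and x of gear in the frame of assembly_rack between -0.012 and 0.012 m and z of gear in the frame of assembly_rack between 0.012 and 0.02 m and ((y of sleeve_pad in the frame of delivery_rack between -0.14 and -0.1 m and y of sleeve in the frame of assembly_rack between 0.108 and 0.132 m) or (y of sleeve_pad in the frame of delivery_rack between -0.06 and -0.02 m and y of sleeve in the frame of assembly_rack between 0.028 and 0.052 m) or (y of sleeve_pad in the frame of delivery_rack between 0.02 and 0.06 m and y of sleeve in the frame of assembly_rack between -0.052 and -0.028 m) or (y of sleeve_pad in the frame of delivery_rack between 0.1 and 0.14 m and y of sleeve in the frame of assembly_rack between -0.132 and -0.108 m)) and x of sleeve in the frame of assembly_rack between -0.012 and 0.012 m and z of sleeve in the frame of assembly_rack between 0.012 and 0.02 m and ((y of bush_pad in the frame of delivery_rack between -0.14 and -0.1 m and y of bush in the frame of assembly_rack between 0.108 and 0.132 m) or (y of bush_pad in the frame of delivery_rack between -0.06 and -0.02 m and y of bush in the frame of assembly_rack between 0.028 and 0.052 m) or (y of bush_pad in the frame of delivery_rack between 0.02 and 0.06 m and y of bush in the frame of assembly_rack between -0.052 and -0.028 m) or (y of bush_pad in the frame of delivery_rack between 0.1 and 0.14 m and y of bush in the frame of assembly_rack between -0.132 and -0.108 m)) and x of bush in the frame of assembly_rack between -0.012 and 0.012 m and z of bush in the frame of assembly_rack between 0.012 and 0.02 m); the robot touches nothing.
It also fails if it takes over 102 s, if anything falls off the work surface, if the arm or the gripper's body presses on something with over 40 N, if the wrist force passes 120 N, or if a joint passes its speed limit or range.

## Robot

A 6-joint arm with a two-finger parallel gripper is mounted at the origin on the work surface. World frame = base frame: x ahead of the robot, y to its left, z up, the work surface at z = 0. Lengths are in m, angles in rad, forces in N, time in s.
With the tool pointing down it reaches from about 0.35 to 0.875 m from the base axis. Payload 4.2 kg.
Tool frame: the origin (TCP) lies at the very end of the fingers, on their centre line; the grasp point (between the pads) lies 19 mm behind it (ctrl.hold_point_z is the z of the grasp point in the tool frame, in m); z points along the fingers, y is the line along which they close (so a half turn about z gives the same grasp; the last joint's range is limited). The gripper opens to 87 mm and grips with 3 to 60 N. Pads are 19 mm wide; open, the fingers measure 117 mm over their backs; the gripper's body (75 mm by 190 mm) begins 51 mm behind the grasp point.
Start: joints at [1.484, 0.385, 0.008, 0, -1.194, -0.259], TCP at [0.212, 0.588, 0.192] pointing down, gripper open.
Joint ranges: [-3.14, 3.14], [-1.21, 2.06], [-1.07, 1.41], [-3.16, 2.05], [-2.99, -0.16], [-3.1, 3.1]. Speed limits (rad/s): [2.79, 2.79, 3.14, 3.14, 3.14, 3.14].

## Interface

Orientations are given as a unit quaternion [x, y, z, w].
In Python, from cell import ctrl gives the robot as it stands. The module is installed in compiled form; this text tells all that it offers.
- The arm moves only by the tool carry_out, never from a script. Its argument "increments" is one flat list of numbers, 6 for each row, row after row: the shift along the tool's x, y, z scaled (see below), then the turn, a rotation vector about the tool's x, y, z scaled (see below). A call has 1 to 20 rows; each row is the pose to reach, as a shift and turn from the pose commanded when the call began, along the tool's axes at that moment, turning the shorter way round; what a row does not reach only later rows make up. The controller multiplies each number of a shift by 0.1 m and each number of a turn by 2 pi rad. A row lasts 1/10 s, in which the tool goes at most 50 mm and 8.59 degrees, less where a joint would pass 70% of its speed; a pose out of reach is approached as far as the arm can. A call with a number of a shift or a turn outside -1 to 1 is refused whole. A call with a gripper value outside its range is refused whole. "claw" is the opening, from 0 (shut) to 1 (fully open), set as the call begins (left out, the last holds). The fingers move at their own pace and stop on an object; the grip force is fixed at half the most. Time passes only in rows, so rows that repeat a pose let the fingers close. It gives the time, the measured TCP pose, the force, the opening and the grip force at its end, in the units of the state.
- ctrl.get_state(): the state, without advancing time (a new reading comes with each control period).
- ctrl.get_image(name): name is "scene" or "top" or "wrist"; returns a dict with "image" (420x560x3 uint8, blue, green, red), "mtx" (3x3 intrinsics, pixels), "cam_to_world" (4x4, takes a point from camera to world coordinates); the wrist camera has in their place "tool_from_camera" (4x4, takes a point from camera to tool coordinates, whose origin is the TCP and whose axes are the flange's). Camera axes: x right, y down, z forward; pixel columns grow to the right and rows downward; lengths in m; the calibration is good to about 2 mm. A picture is of the moment at which its call begins: read the wrist's pose just before it. There is no depth.
- ctrl.hand_in(): hands the job in; it is judged then, once.
The state is a dict: "clock": time; "qpos": joint angles; "qvel": joint speeds; "joint_efforts": joint torques, N m; "tcp_pos": TCP position; "tcp_rot": TCP orientation; "contact_force": force on the tool from outside, world axes, zero at the start; "ft_torque": the same for the moment, N m; "finger_gap": opening from 0.0 (shut) to 1.0 (fully open); "grasp_force": force on a finger pad.
Only numpy, scipy, OpenCV 4.12 (cv2) and the standard library are available. Lean on these libraries where they do the work, as an engineer would, in place of code of your own. Each camera call takes 0.05 s, during which the arm holds its last target. There are 200 camera calls.

## Working session

There is one attempt and no reset: what is moved stays moved. The work goes in short steps, Python scripts to look and compute and a tool call to move; the robot and the scene stay as the last step left them, time stands still between calls to the robot, and variables do not carry over. Pictures are saved under pics/ and viewed, at most 14 in all, crops included, and the job is handed in when it is done.

Besides the shell and the picture viewer there is one more tool, called as a command line: name --argument value ..., lists and objects as JSON in quotes. carry_out: Moves the arm, as the interface text tells. Its arguments: {"type":"object","properties":{"increments":{"type":"array","items":{"type":"number","minimum":-1,"maximum":1}},"claw":{"type":"number"}},"required":["increments"]}

```bash
mkdir -p pics; python3 - <<'E'
from cell import ctrl
import cv2,numpy as np
s=ctrl.get_state()
for k in s: print(k,np.round(s[k],4))
print(ctrl.hold_point_z)
for n in("top","scene","wrist"):
    d=ctrl.get_image(n); cv2.imwrite(f"pics/{n}0.png",d["image"])
    np.savez(f"pics/{n}0.npz",**d)
    print(n,{k:np.round(v,4).tolist() for k,v in d.items() if k!="image"})
E
```

```text
clock 0.0
qpos [ 1.4836e+00  3.8560e-01  6.6000e-03 -5.0000e-04 -1.1940e+00 -2.5860e-01]
qvel [ 0.0005 -0.0015 -0.0004  0.0013  0.      0.0001]
joint_efforts [ 5.00000e-04 -3.90662e+01  1.87399e+01  4.21990e+00  1.09000e-02
 -2.00000e-04]
tcp_pos [0.2116 0.5874 0.1911]
tcp_rot [ 9.851e-01 -1.721e-01 -1.000e-04  1.100e-03]
contact_force [ 0.964  -0.6157  0.6623]
ft_torque [0.0114 0.0446 0.0198]
grasp_force 0.0
finger_gap 0.9994
-0.0187
top {'mtx': [[430.9942, 0.0, 274.8629], [0.0, 430.9942, 215.4485], [0.0, 0.0, 1.0]], 'cam_to_world': [[0.0171, -0.997, 0.0758, 0.4417], [-0.9996, -0.0189, -0.0226, 0.014], [0.024, -0.0754, -0.9969, 1.0813], [0.0, 0.0, 0.0, 1.0]]}
scene {'mtx': [[545.3526, 0.0, 270.3027], [0.0, 545.3526, 217.0897], [0.0, 0.0, 1.0]], 'cam_to_world': [[0.7709, 0.3298, -0.5449, 1.1032], [0.6367, -0.4234, 0.6445, -0.6681], [-0.0181, -0.8438, -0.5364, 0.6143], [0.0, 0.0, 0.0, 1.0]]}
wrist {'mtx': [[351.4672, 0.0, 278.4308], [0.0, 351.4672, 210.7607], [0.0, 0.0, 1.0]], 'tool_from_camera': [[0.0005, -0.9661, -0.2581, 0.0715], [1.0, 0.0002, 0.001, -0.001], [-0.0009, -0.2581, 0.9661, -0.1926], [0.0, 0.0, 0.0, 1.0]]}
```

View pics/top0.png

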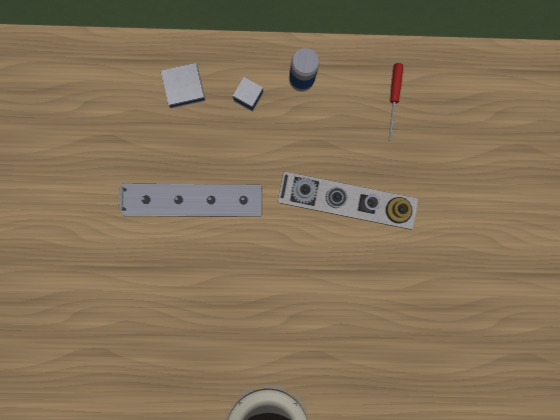

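View pics/scene0.png

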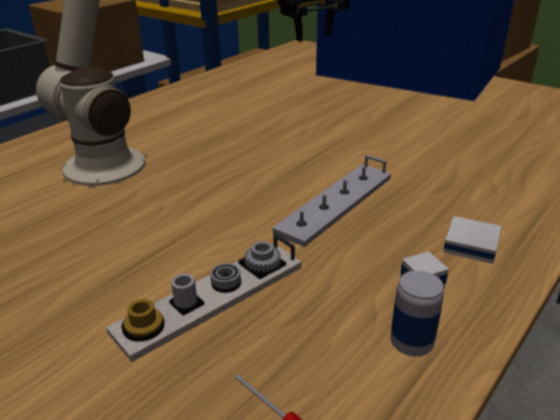

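The handles are both at the left (+y) end in the top view, at about (285,185) on the delivery rack and (123,198) on the assembly rack. Parts from the delivery handle outward are gear (305,190), bearing (337,197), sleeve (370,203) and bush (400,209). Posts are near columns 146, 179, 211 and 243. So the targets are gear→243, bearing→211, sleeve→179, bush→146.

```bash
cat > h.py <<'E'
import numpy as np,cv2
def load(f):
    d=np.load(f); return d["image"],d["mtx"],d["cam_to_world"]
def ray(K,T,p):
    d=T[:3,:3]@np.linalg.solve(K,[p[0],p[1],1]); return T[:3,3],d/np.linalg.norm(d)
def onplane(K,T,p,z):
    o,d=ray(K,T,p); return o+d*(z-o[2])/d[2]
def proj(K,T,X):
    c=T[:3,:3].T@(np.asarray(X)-T[:3,3]); return (K@(c/c[2]))[:2]
def tri(r1,r2):
    A=[];b=[]
    for o,d in(r1,r2):
        P=np.eye(3)-np.outer(d,d); A.append(P); b.append(P@o)
    X=np.linalg.solve(sum(A),sum(b)); return X,max(np.linalg.norm(P@X-q) for P,q in zip(A,b))
E
python3 - <<'E'
from h import *
im,K,T=load("pics/top0.npz")
hsv=cv2.cvtColor(im,cv2.COLOR_BGR2HSV)
m=((hsv[...,1]<60)&(hsv[...,2]>90)).astype(np.uint8)*255
m[:150]=0;m[250:]=0
m=cv2.morphologyEx(m,cv2.MORPH_CLOSE,np.ones((5,5)))
cs,_=cv2.findContours(m,cv2.RETR_EXTERNAL,cv2.CHAIN_APPROX_NONE)
for c in cs:
    if cv2.contourArea(c)<800: continue
    w=np.array([onplane(K,T,p,0.016)[:2] for p in c[:,0].astype(float)],np.float32)
    print(cv2.contourArea(c),cv2.boundingRect(c),cv2.minAreaRect(w*1000))
a=cv2.resize(im[165:240,110:430],None,fx=2.5,fy=2.5,interpolation=cv2.INTER_CUBIC)
s,_,_=load("pics/scene0.npz")
b=cv2.resize(s[150:350,105:400],None,fx=2,fy=2,interpolation=cv2.INTER_CUBIC)
b=cv2.copyMakeBorder(b,0,0,0,800-b.shape[1],0)
cv2.imwrite("pics/crop1.png",np.vstack([a,b]))
E
```

```text
4403.0 (119, 184, 143, 33) ((557.1744384765625, 200.1744384765625), (79.93632507324219, 350.56231689453125), 1.1215647459030151)
4223.0 (278, 172, 141, 57) ((564.6296997070312, -192.14895629882812), (344.8896789550781, 80.24101257324219), 79.63680267333984)
```

View pics/crop1.png

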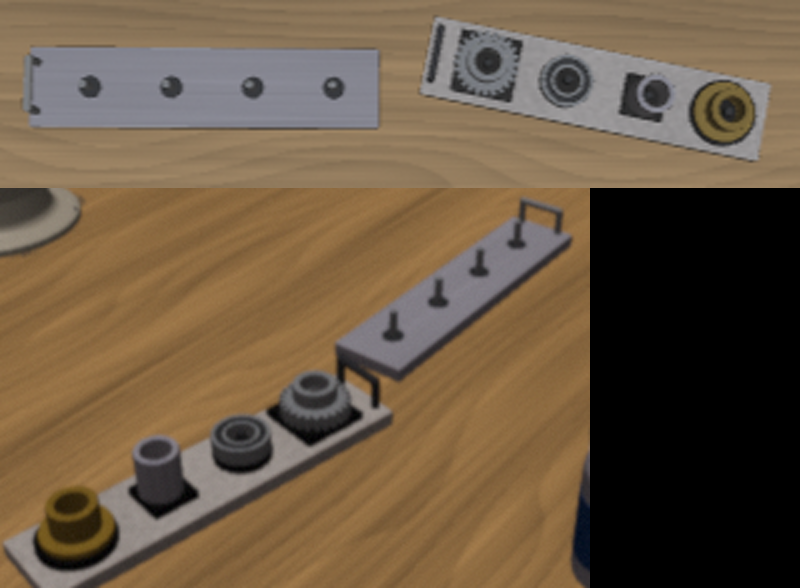

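The crop confirms the order. Part top centres in the crop are gear (487,62), bearing (565,78), sleeve (655,93) and bush (731,110), and the posts are at (90,86), (171,87), (253,87) and (334,87). I'll triangulate these against the scene view.

```bash
python3 - <<'E'
from h import *
_,K,T=load("pics/top0.npz");_,K2,T2=load("pics/scene0.npz")
P={"gear":((487,62),(315,381)),"bearing":((565,78),(241,431)),"sleeve":((655,93),(158,446)),"bush":((731,110),(73,499)),
"pA":((334,86),(393,313)),"pB":((252,87),(439,281)),"pC":((170,87),(480,251)),"pD":((88,86),(517,223))}
for k,(a,b) in P.items():
    a=np.array(a)/2.5+(110,165); b=(np.array(b)-(0,187.5))/2+(105,150)
    X,e=tri(ray(K,T,a),ray(K2,T2,b)); print(k,np.round(X*1000,1),round(e*1000,1))
o=np.array([.557,.1975]);t=np.radians(1.12)
d=np.array([.5646,-.1921]);u=np.radians(79.64)
for y in(-.12,-.04,.04,.12): print(y,"post",np.round(o+y*np.array([-np.sin(t),np.cos(t)]),4),"pad",np.round(d+y*np.array([np.cos(u),np.sin(u)]),4))
E
```

```text
gear [584.1 -79.4  53.7] 1.4
bearing [ 570.5 -158.3   40.2] 0.4
sleeve [ 555.6 -238.6   67.3] 1.3
bush [ 541.6 -314.7   57. ] 1.1
pA [559.6  67.9  42.3] 1.8
pB [558.  147.8  41.2] 2.8
pC [556.6 226.8  41.7] 3.1
pD [555.7 304.8  43.4] 2.8
-0.12 post [0.5593 0.0775] pad [ 0.543  -0.3101]
-0.04 post [0.5578 0.1575] pad [ 0.5574 -0.2314]
0.04 post [0.5562 0.2375] pad [ 0.5718 -0.1528]
0.12 post [0.5547 0.3175] pad [ 0.5862 -0.0741]
```

Heights agree with the text: part tops at 54, 40, 67 and 57 mm. Next I turn the tool so the fingers close across the racks, then move over the assembly rack for a near look.

carry_out --increments '[0.742,0.583,0,0,0,0.195,0.742,0.583,0,0,0,0.195,0.742,0.583,0,0,0,0.195,0.742,0.583,0,0,0,0.195,0.742,0.583,0,0,0,0.195,0.742,0.583,0,0,0,0.195,0.742,0.583,0,0,0,0.195,0.742,0.583,0,0,0,0.195,0.742,0.583,0,0,0,0.195,0.742,0.583,0,0,0,0.195]' --claw 1

```text
clock: 1.15
tcp_pos: [0.2618, 0.5079, 0.1919]
tcp_rot: [0.708, -0.706, 0.0, 0.0]
contact_force: [0.0, -0.4, 0.6]
finger_gap: 1.0
grasp_force: 0.0
```

carry_out --increments '[0.85,-0.74,0,0,0,0,0.85,-0.74,0,0,0,0,0.85,-0.74,0,0,0,0]'

```text
clock: 1.45
tcp_pos: [0.3374, 0.42, 0.1921]
tcp_rot: [-0.707, 0.707, -0.0, -0.001]
contact_force: [-0.2, 0.2, 0.2]
finger_gap: 0.998
grasp_force: 0.0
```

carry_out --increments '[0.85,-0.74,0,0,0,0,0.85,-0.74,0,0,0,0,0.85,-0.74,0,0,0,0]'

```text
clock: 1.75
tcp_pos: [0.4115, 0.3352, 0.1922]
tcp_rot: [-0.706, 0.708, -0.0, -0.0]
contact_force: [0.0, 0.4, -0.2]
finger_gap: 0.999
grasp_force: 0.0
```

carry_out --increments '[0.85,-0.74,0,0,0,0,0.85,-0.74,0,0,0,0,0.85,-0.74,0,0,0,0]'

```text
clock: 2.05
tcp_pos: [0.4857, 0.2506, 0.192]
tcp_rot: [-0.706, 0.708, -0.0, -0.0]
contact_force: [-1.3, -0.5, 0.1]
finger_gap: 1.002
grasp_force: 0.0
```

carry_out --increments '[0.85,-0.74,0,0,0,0,0.85,-0.74,0,0,0,0,0.85,-0.74,0,0,0,0,0.85,-0.74,0,0,0,0,0.85,-0.74,0,0,0,0]'

```text
clock: 2.55
tcp_pos: [0.5573, 0.1687, 0.1919]
tcp_rot: [0.707, -0.707, -0.0, 0.0]
contact_force: [-0.3, -0.0, 0.2]
finger_gap: 0.997
grasp_force: 0.0
```

```bash
cat >> h.py <<'E'
def wrist(name):
    from cell import ctrl
    from scipy.spatial.transform import Rotation as R
    s=ctrl.get_state(); d=ctrl.get_image("wrist")
    W=np.eye(4); W[:3,:3]=R.from_quat(s["tcp_rot"]).as_matrix(); W[:3,3]=s["tcp_pos"]
    T=W@d["tool_from_camera"]; np.savez(f"pics/{name}.npz",image=d["image"],mtx=d["mtx"],cam_to_world=T)
    cv2.imwrite(f"pics/{name}.png",d["image"]); return d["image"],d["mtx"],T
E
python3 -c "
from h import *
wrist('w1')"
```

```text
(no output)
```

View pics/w1.png

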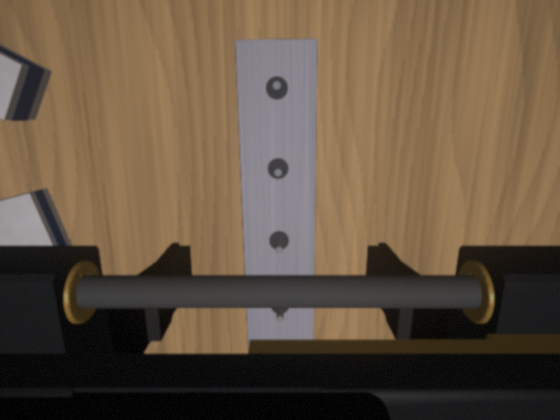

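The wrist view shows the assembly board running down the picture, with its handle-less end at the top (row 40). Post collars are at (277,88), (278,168), (279,240) and (280,308), with the brighter post tops beside them. I'll move toward the delivery rack for a second view.

carry_out --increments '[0.9,0,0,0,0,0,0.9,0,0,0,0,0,0.9,0,0,0,0,0,0.9,0,0,0,0,0]'

```text
clock: 3.0
tcp_pos: [0.5574, 0.0786, 0.1926]
tcp_rot: [0.707, -0.707, 0.0, -0.0]
contact_force: [-0.8, 0.1, 0.1]
finger_gap: 1.003
grasp_force: 0.0
```

```bash
python3 - <<'E'
from h import *
from cell import ctrl
im2,K,T2=wrist('w2'); im,K,T=load("pics/w1.npz")
print(np.round(ctrl.get_state()["tcp_pos"],4))
for p in((277,88),(278,168),(279,240)): print("collar",np.round(onplane(K,T,p,.016)*1e3,1))
for p in((277,85),(278,173),(279,249)): print("top",np.round(onplane(K,T,p,.046)*1e3,1))
for p in((237,41),(317,40)): print("corner",np.round(onplane(K,T,p,.016)*1e3,1))
a=cv2.resize(im[60:270,240:320],None,fx=2.8,fy=2.8,interpolation=cv2.INTER_CUBIC)
b=im2[:,0:560]
a=cv2.copyMakeBorder(a,0,0,0,0,0)
cv2.imwrite("pics/w2v.png",np.hstack([cv2.copyMakeBorder(b,0,588-420,0,0,0),a]))
E
```

```text
[0.5575 0.0792 0.1925]
collar [559.9  70.9  16. ]
collar [558.8 150.5  16. ]
collar [557.7 230.6  16. ]
top [559.8  70.6  46. ]
top [558.8 151.2  46. ]
top [557.7 229.7  46. ]
corner [598.4  28.2  16. ]
corner [521.5  27.2  16. ]
```

View pics/w2v.png

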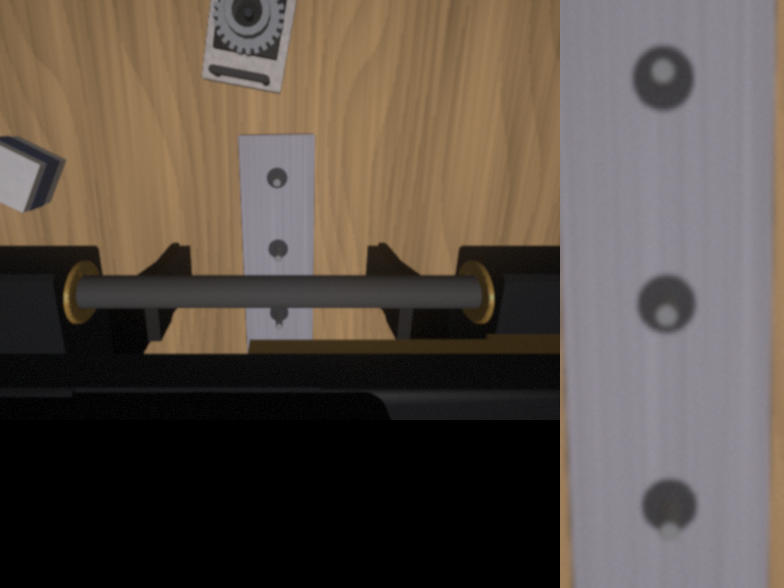

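Post positions come out at y ≈ 0.071, 0.151 and 0.230, so the fourth should be at 0.310, all at x ≈ 0.558. The gear and the delivery handle are visible at (248,12) and (240,76). Next are three wrist views along the delivery rack.

carry_out --increments '[0.9,0,0,0,0,0,0.9,0,0,0,0,0,0.9,0,0,0,0,0,0.9,0,0,0,0,0]'

```text
clock: 3.45
tcp_pos: [0.5579, -0.0113, 0.1922]
tcp_rot: [0.707, -0.707, 0.0, -0.0]
contact_force: [0.3, -0.0, 0.0]
finger_gap: 1.0
grasp_force: 0.0
```

```bash
python3 -c "
from h import *
wrist('w3')"
```

carry_out --increments '[0.9,0,0,0,0,0,0.9,0,0,0,0,0,0.9,0,0,0,0,0,0.9,0,0,0,0,0]'

```text
clock: 3.9
tcp_pos: [0.558, -0.1013, 0.192]
tcp_rot: [0.707, -0.707, -0.0, -0.0]
contact_force: [-0.1, 0.6, -0.3]
finger_gap: 0.999
grasp_force: 0.0
```

```bash
python3 -c "
from h import *
wrist('w4')"
```

carry_out --increments '[0.9,0,0,0,0,0,0.9,0,0,0,0,0,0.9,0,0,0,0,0,0.9,0,0,0,0,0]'

```text
clock: 4.35
tcp_pos: [0.558, -0.1912, 0.1919]
tcp_rot: [0.707, -0.707, -0.0, -0.0]
contact_force: [0.1, -0.4, -0.2]
finger_gap: 1.001
grasp_force: 0.0
```

```bash
python3 - <<'E'
from h import *
wrist('w5')
cv2.imwrite("pics/m.png",np.hstack([cv2.resize(load(f"pics/w{i}.npz")[0][0:250,200:330],None,fx=2,fy=2,interpolation=cv2.INTER_CUBIC) for i in(3,4,5)]))
_,K,T1=load("pics/w1.npz");_,_,T2=load("pics/w2.npz")
for a,b in(((276.4,85),(277,183)),((278.2,172.9),(278,258))):
    X,e=tri(ray(K,T1,a),ray(K,T2,b)); print(np.round(X*1e3,1),round(e*1e3,1))
E
```

```text
[560.2  70.8  47.7] 0.1
[558.8 151.8  41.3] 0.2
```

View pics/m.png

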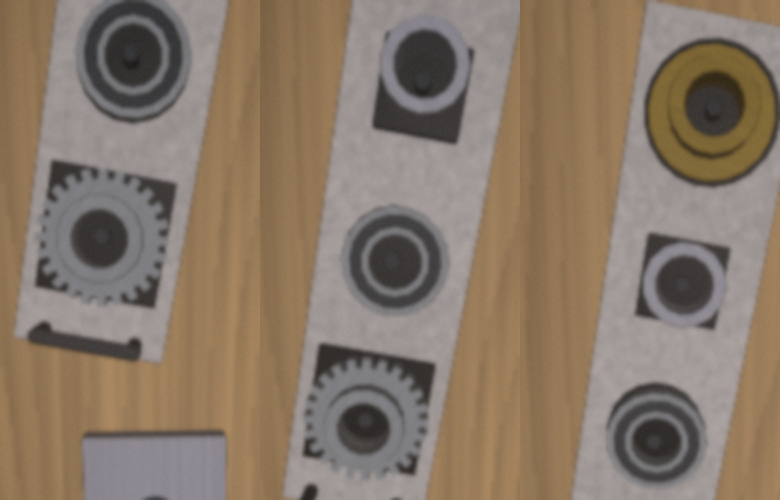

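The three panels show, in montage pixels:
- **Panel 1:** gear hub (100,239) and bearing (133,57).
- **Panel 2:** gear hub (364,428), bearing (395,260) and sleeve top (425,65).
- **Panel 3:** bush top (715,105), sleeve (684,283) and bearing (655,440).

```bash
python3 - <<'E'
from h import *
O={"gear":[(3,100,239),(4,364,428)],"bearing":[(3,133,57),(4,395,260),(5,655,440)],"sleeve":[(4,425,65),(5,684,283)],"bush":[(5,715,105)]}
z=dict(gear=.054,bearing=.040,sleeve=.066,bush=.056)
for k,L in O.items():
    R=[]
    for i,x,y in L:
        _,K,T=load(f"pics/w{i}.npz"); p=((x-260*(i-3))/2+200,y/2); R.append(ray(K,T,p))
        print(k,i,"plane",np.round(onplane(K,T,p,z[k])*1e3,1))
    if len(R)>1: X,e=tri(R[0],R[-1]); print("  tri",np.round(X*1e3,1),round(e*1e3,1))
E
```

```text
gear 3 plane [585.1 -79.   54. ]
gear 4 plane [585.  -79.7  54. ]
  tri [585.3 -79.   51.4] 0.0
bearing 3 plane [ 569.9 -157.5   40. ]
bearing 4 plane [ 569.7 -159.2   40. ]
bearing 5 plane [ 570.3 -159.5   40. ]
  tri [ 570.2 -158.4   36.2] 0.2
sleeve 4 plane [ 556.  -238.7   66. ]
sleeve 5 plane [ 556.1 -240.1   66. ]
  tri [ 556.  -239.7   61.1] 0.0
bush 5 plane [ 542.8 -315.    56. ]
```

Two-view heights roughly match the text, a few mm low. I'll start with the bush, gripping the barrel with the fingertips at z ≈ 0.035.

carry_out --increments '[0.62,0.08,0,0,0,0,0.62,0.08,0,0,0,0,0.62,0.08,0,0,0,0]'

```text
clock: 4.7
tcp_pos: [0.5498, -0.254, 0.192]
tcp_rot: [-0.707, 0.707, 0.0, 0.0]
contact_force: [0.2, -0.1, -0.5]
finger_gap: 0.997
grasp_force: 0.0
```

carry_out --increments '[0.62,0.08,0,0,0,0,0.62,0.08,0.5,0,0,0,0.62,0.08,0.9,0,0,0,0.62,0.08,0.9,0,0,0,0.62,0.08,0.9,0,0,0]'

```text
clock: 5.2
tcp_pos: [0.5425, -0.3152, 0.1028]
tcp_rot: [0.708, -0.706, 0.0, 0.0]
contact_force: [1.7, 0.7, 0.6]
finger_gap: 0.997
grasp_force: 0.0
```

carry_out --increments '[0,0,0.3,0,0,0,0,0,0.6,0,0,0,0,0,0.67,0,0,0,0,0,0.67,0,0,0,0,0,0.67,0,0,0]'

```text
clock: 5.7
tcp_pos: [0.5439, -0.3165, 0.0379]
tcp_rot: [0.708, -0.707, 0.002, -0.001]
contact_force: [-0.1, -0.4, 0.6]
finger_gap: 1.0
grasp_force: 0.0
```

carry_out --increments '[0,0,0,0,0,0,0,0,0,0,0,0,0,0,0,0,0,0,0,0,0,0,0,0,0,0,0,0,0,0,0,0,0,0,0,0,0,0,0,0,0,0,0,0,0,0,0,0,0,0,0,0,0,0,0,0,0,0,0,0]' --claw 0

```text
clock: 6.7
tcp_pos: [0.5417, -0.3161, 0.0351]
tcp_rot: [-0.707, 0.707, 0.0, -0.0]
contact_force: [0.1, 1.0, 0.5]
finger_gap: 0.168
grasp_force: 0.0
```

The gap of 0.168 is too small for a 41 mm barrel, so I'll look before doing anything else.

```bash
python3 - <<'E'
from h import *
from cell import ctrl
w,_,_=wrist('w6'); s=ctrl.get_image("scene")["image"]
st=ctrl.get_state(); print(st["finger_gap"],st["grasp_force"],st["tcp_pos"])
cv2.imwrite("pics/v6.png",np.hstack([w[:300,100:460],cv2.resize(s[220:370,90:310],None,fx=2,fy=2)]))
E
```

```text
0.08080530472264591 0.0 [ 0.54165164 -0.31608218  0.03513627]
```

View pics/v6.png

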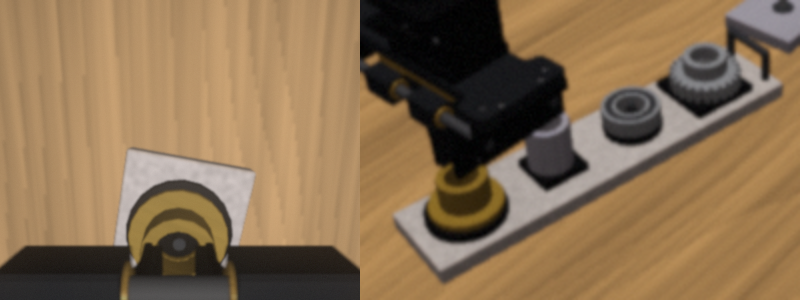

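```bash
python3 - <<'E'
from h import *
from cell import ctrl
_,K,T=load("pics/scene0.npz")
st=ctrl.get_state(); print(st["finger_gap"],st["grasp_force"],st["tcp_pos"],st["qpos"])
for z in(.035,.056,.08,.12): print(z,proj(K,T,[.5417,-.316,z]))
s=ctrl.get_image("scene")["image"]
w,_,_=wrist('w7')
cv2.imwrite("pics/v7.png",np.hstack([cv2.resize(s[240:340,100:230],None,fx=3,fy=3,interpolation=cv2.INTER_CUBIC),cv2.resize(w[130:280,180:380],None,fx=2,fy=2,interpolation=cv2.INTER_CUBIC)]))
E
```

```text
0.08080530472264591 0.0 [ 0.54165164 -0.31608218  0.03513627] [-2.70574390e-01  5.32604282e-01 -1.78383713e-01  2.73678004e-05
 -8.59877226e-01  2.70350041e-01]
0.035 [142.16844677 316.96681199]
0.056 [140.1855022  306.70884765]
0.08 [137.85253204 294.64016698]
0.12 [133.79699251 273.66046812]
```

View pics/v7.png

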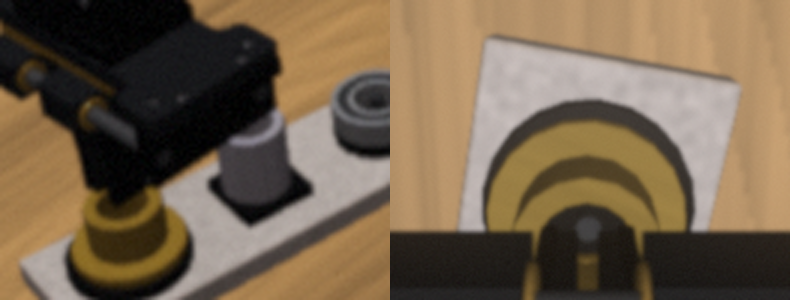

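In the scene crop the closed fingertips show at about (128,200), over the bush's bore, although the TCP reads z = 0.035. So the tips look to be just above the 56 mm top and the fingers end short of the reported TCP. I'll raise the hand and measure where the tips are.

carry_out --increments '[0,0,-0.3,0,0,0,0,0,-0.6,0,0,0,0,0,-0.6,0,0,0,0,0,-0.6,0,0,0]'

```text
clock: 7.3
tcp_pos: [0.542, -0.316, 0.0959]
tcp_rot: [-0.707, 0.707, -0.001, 0.001]
contact_force: [0.0, 0.2, -0.5]
finger_gap: 0.005
grasp_force: 0.0
```

```bash
python3 - <<'E'
from h import *
from cell import ctrl
d=ctrl.get_image("scene");s=d["image"]; _,K,T=load("pics/scene0.npz")
t=ctrl.get_state()["tcp_pos"]; print(t)
for dz in(0,.01,.02,.03): print(dz,proj(K,T,t+[.0,-.0,dz]),proj(K,T,t+[.01,-.01,dz]))
w,_,_=wrist('w8')
cv2.imwrite("pics/v8.png",np.hstack([cv2.resize(s[200:340,90:210],None,fx=4,fy=4,interpolation=cv2.INTER_CUBIC),cv2.copyMakeBorder(w[130:410,180:380],0,280,0,0,0)]))
E
```

```text
[ 0.54116941 -0.31571928  0.09470295]
0 [136.30957727 286.81967149] [135.23311098 292.98939895]
0.01 [135.29633624 281.57915038] [134.19744302 287.71209222]
0.02 [134.26953121 276.2684757 ] [133.14770195 282.36307512]
0.03 [133.22888797 270.88622925] [132.08359896 276.940876  ]
```

View pics/v8.png

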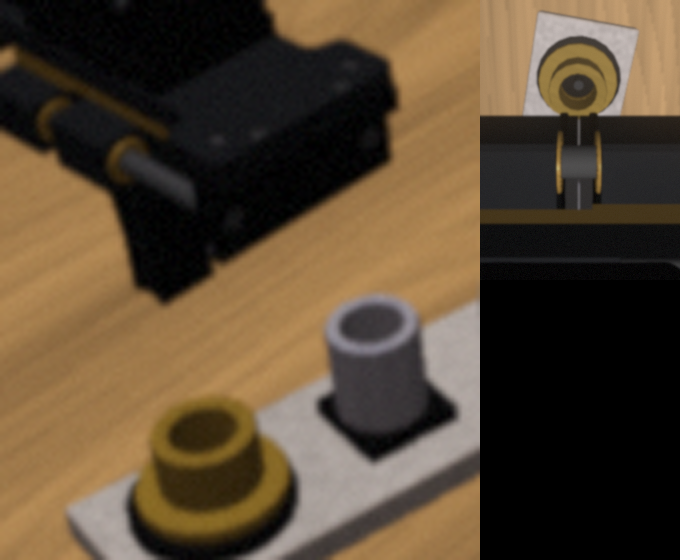

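The closed fingertips' lowest corners in the scene are at (131,275) front, (124,271) left and (143,267) right. That puts the tips about 30 mm short of the reported TCP, as the earlier wrist view also suggested. I'll fit the offset.

```bash
python3 - <<'E'
from h import *
_,K,T=load("pics/scene0.npz"); t=np.array([.5415,-.3158,.0952])
P=[((.015,-.0095),(131.2,275)),((-.015,-.0095),(123.7,271)),((.015,.0095),(143,267))]
for dz in(.02,.024,.028,.032,.036):
    print(dz,[np.round(proj(K,T,t+[a[0],a[1],dz])-q,1).tolist() for a,q in P])
E
```

```text
0.02 [[4.5, 8.4], [-1.0, 4.3], [3.0, 9.9]]
0.024 [[4.1, 6.2], [-1.4, 2.2], [2.6, 7.8]]
0.028 [[3.6, 4.1], [-1.9, 0.0], [2.2, 5.6]]
0.032 [[3.2, 1.9], [-2.3, -2.1], [1.8, 3.4]]
0.036 [[2.8, -0.3], [-2.8, -4.3], [1.4, 1.2]]
```

The body edge and finger edges in the wrist views agree with this: the real fingers end about 30 mm above the reported TCP, with the 70 mm from tip to body unchanged. I'll command the TCP 30 mm lower than planned, opening to 0.8 and then descending.

carry_out --increments '[0,0,0,0,0,0,0,0,0,0,0,0,0,0,0,0,0,0,0,0,0,0,0,0,0,0,0,0,0,0,0,0,0,0,0,0,0,0,0,0,0,0,0,0,0,0,0,0,0,0,0,0,0,0,0,0,0,0,0,0]' --claw 0.8

```text
clock: 8.4
tcp_pos: [0.5417, -0.3161, 0.0952]
tcp_rot: [-0.707, 0.707, -0.0, 0.0]
contact_force: [-0.3, 0.8, 0.1]
finger_gap: 0.778
grasp_force: 0.0
```

carry_out --increments '[0,0,0.3,0,0,0,0,0,0.6,0,0,0,0,0,0.7,0,0,0,0,0,0.8,0,0,0,0,0,0.86,0,0,0,0,0,0.86,0,0,0,0,0,0.86,0,0,0]'

```text
clock: 9.1
tcp_pos: [0.5424, -0.3164, 0.0101]
tcp_rot: [0.707, -0.707, 0.001, -0.0]
contact_force: [-0.9, -0.6, 0.5]
finger_gap: 0.802
grasp_force: 0.0
```

carry_out --increments '[0,0,0,0,0,0,0,0,0,0,0,0,0,0,0,0,0,0,0,0,0,0,0,0,0,0,0,0,0,0,0,0,0,0,0,0,0,0,0,0,0,0]' --claw 0

```text
clock: 9.8
tcp_pos: [0.5418, -0.3161, 0.0093]
tcp_rot: [-0.707, 0.707, -0.0, 0.0]
contact_force: [0.6, 1.1, 1.1]
finger_gap: 0.458
grasp_force: 30.0
```

The bush is gripped: 30 N at a 40 mm gap. I'll lift it and carry it to the post nearest the assembly handle, at (0.556, 0.310).

carry_out --increments '[0,0,-0.3,0,0,0,0,0,-0.6,0,0,0,0,0,-0.6,0,0,0,0,0,-0.6,0,0,0]'

```text
clock: 10.2
tcp_pos: [0.5413, -0.3157, 0.069]
tcp_rot: [-0.707, 0.707, 0.0, 0.0]
contact_force: [0.1, 0.3, -2.8]
finger_gap: 0.458
grasp_force: 30.0
```

carry_out --increments '[-0.3,0,0,0,0,0,-0.6,-0.1,0,0,0,0,-0.9,-0.15,0,0,0,0]'

```text
clock: 10.5
tcp_pos: [0.5554, -0.225, 0.0669]
tcp_rot: [-0.707, 0.708, 0.002, -0.001]
contact_force: [2.2, -0.6, -1.8]
finger_gap: 0.457
grasp_force: 30.0
```

carry_out --increments '[-0.3,0,0,0,0,0,-0.6,0,0,0,0,0,-0.9,0,0,0,0,0]'

```text
clock: 10.8
tcp_pos: [0.5549, -0.1347, 0.0669]
tcp_rot: [-0.707, 0.707, 0.002, -0.001]
contact_force: [0.8, -0.1, -2.2]
finger_gap: 0.461
grasp_force: 30.0
```

carry_out --increments '[-0.3,0,0,0,0,0,-0.6,0,0,0,0,0,-0.9,0,0,0,0,0]'

```text
clock: 11.1
tcp_pos: [0.5549, -0.045, 0.067]
tcp_rot: [-0.707, 0.707, 0.001, -0.002]
contact_force: [0.3, -0.5, -2.1]
finger_gap: 0.458
grasp_force: 30.0
```

carry_out --increments '[-0.3,0,0,0,0,0,-0.6,0,0,0,0,0,-0.9,0,0,0,0,0]'

```text
clock: 11.4
tcp_pos: [0.5549, 0.0447, 0.0671]
tcp_rot: [-0.707, 0.707, 0.001, -0.002]
contact_force: [0.7, 0.1, -2.3]
finger_gap: 0.456
grasp_force: 30.0
```

carry_out --increments '[-0.3,0,0,0,0,0,-0.6,0,0,0,0,0,-0.9,0,0,0,0,0]'

```text
clock: 11.7
tcp_pos: [0.555, 0.1345, 0.067]
tcp_rot: [-0.707, 0.707, 0.001, -0.002]
contact_force: [0.3, -0.3, -2.4]
finger_gap: 0.456
grasp_force: 30.0
```

carry_out --increments '[-0.3,0,0,0,0,0,-0.6,0,0,0,0,0,-0.9,0,0,0,0,0]'

```text
clock: 12.0
tcp_pos: [0.5551, 0.2243, 0.0669]
tcp_rot: [-0.707, 0.707, 0.001, -0.002]
contact_force: [0.8, -0.1, -2.2]
finger_gap: 0.461
grasp_force: 30.0
```

carry_out --increments '[-0.3,0,0,0,0,0,-0.6,0,0,0,0,0,-0.86,0,0,0,0,0,-0.86,0,0,0,0,0,-0.86,0,0,0,0,0]'

```text
clock: 12.5
tcp_pos: [0.5553, 0.3094, 0.0669]
tcp_rot: [0.707, -0.707, -0.0, 0.002]
contact_force: [-0.6, -0.1, -1.3]
finger_gap: 0.46
grasp_force: 30.0
```

```bash
python3 - <<'E'
from h import *
from cell import ctrl
w,K,T=wrist('w9'); s=ctrl.get_image("scene")["image"]; st=ctrl.get_state(); print(st["tcp_pos"],st["finger_gap"],st["grasp_force"])
cv2.imwrite("pics/v9.png",np.hstack([w[:,120:440],cv2.resize(s[100:240,260:420],None,fx=3,fy=3,interpolation=cv2.INTER_CUBIC)]))
E
```

```text
[0.55591097 0.308583   0.0677419 ] 0.4567660926151243 29.999422347173095
```

carry_out --increments '[0,0,0.2,0,0,0,0,0,0.4,0,0,0,0,0,0.5,0,0,0,0,0,0.6,0,0,0,0,0,0.67,0,0,0,0,0,0.67,0,0,0,0,0,0.67,0,0,0]'

```text
clock: 13.3
tcp_pos: [0.5571, 0.3101, 0.0026]
tcp_rot: [-0.707, 0.707, -0.0, 0.0]
contact_force: [0.3, 0.5, -2.3]
finger_gap: 0.456
grasp_force: 30.0
```

carry_out --increments '[0,0,0,0,0,0,0,0,0,0,0,0,0,0,0,0,0,0,0,0,0,0,0,0,0,0,0,0,0,0]' --claw 0.8

```text
clock: 13.8
tcp_pos: [0.5569, 0.3101, 0.0024]
tcp_rot: [-0.707, 0.707, -0.0, 0.0]
contact_force: [-0.5, 0.3, 0.1]
finger_gap: 0.774
grasp_force: 0.0
```

carry_out --increments '[0,0,-0.3,0,0,0,0,0,-0.6,0,0,0,0,0,-0.9,0,0,0,0,0,-0.9,0,0,0]'

```text
clock: 14.2
tcp_pos: [0.5597, 0.3119, 0.0975]
tcp_rot: [0.707, -0.707, 0.001, -0.005]
contact_force: [-0.0, 0.6, 0.1]
finger_gap: 0.797
grasp_force: 0.0
```

carry_out --increments '[0.3,0,0,0,0,0,0.6,0,0,0,0,0,0.915,0,0,0,0,0]'

```text
clock: 14.5
tcp_pos: [0.5563, 0.2175, 0.0916]
tcp_rot: [0.707, -0.707, -0.0, 0.0]
contact_force: [0.7, -0.6, -0.5]
finger_gap: 0.799
grasp_force: 0.0
```

carry_out --increments '[0.3,0,0,0,0,0,0.6,0,0,0,0,0,0.915,0,0,0,0,0]'

```text
clock: 14.8
tcp_pos: [0.5563, 0.1257, 0.0917]
tcp_rot: [-0.707, 0.707, 0.0, -0.0]
contact_force: [0.2, 0.2, 0.8]
finger_gap: 0.801
grasp_force: 0.0
```

carry_out --increments '[0.3,0,0,0,0,0,0.6,0,0,0,0,0,0.915,0,0,0,0,0]'

```text
clock: 15.1
tcp_pos: [0.5563, 0.0342, 0.0917]
tcp_rot: [-0.707, 0.707, 0.0, -0.0]
contact_force: [-0.2, 0.4, -0.3]
finger_gap: 0.803
grasp_force: 0.0
```

carry_out --increments '[0.3,0,0,0,0,0,0.6,0,0,0,0,0,0.915,0,0,0,0,0]'

```text
clock: 15.4
tcp_pos: [0.5563, -0.0572, 0.0917]
tcp_rot: [-0.707, 0.707, 0.0, -0.0]
contact_force: [0.3, 0.7, -0.2]
finger_gap: 0.802
grasp_force: 0.0
```

carry_out --increments '[0.3,0,0,0,0,0,0.6,0,0,0,0,0,0.915,0,0,0,0,0]'

```text
clock: 15.7
tcp_pos: [0.5562, -0.1487, 0.0916]
tcp_rot: [-0.707, 0.707, 0.0, -0.0]
contact_force: [-0.8, -1.0, 0.3]
finger_gap: 0.801
grasp_force: 0.0
```

carry_out --increments '[0.3,0,0,0,0,0,0.6,0,0,0,0,0,0.915,0.01,0,0,0,0,0.915,0.01,0,0,0,0,0.915,0.01,0,0,0,0]'

```text
clock: 16.2
tcp_pos: [0.555, -0.2395, 0.0914]
tcp_rot: [-0.706, 0.708, 0.001, -0.0]
contact_force: [0.1, -0.7, 0.2]
finger_gap: 0.799
grasp_force: 0.0
```

```bash
python3 - <<'E'
from h import *
from cell import ctrl
t=ctrl.get_image("top")["image"]; s=ctrl.get_image("scene")["image"]; st=ctrl.get_state(); print(st["tcp_pos"],st["finger_gap"])
a=cv2.resize(t[165:240,110:275],None,fx=4,fy=4,interpolation=cv2.INTER_CUBIC)
b=cv2.resize(s[140:240,260:420],None,fx=3,fy=3,interpolation=cv2.INTER_CUBIC)
cv2.imwrite("pics/v10.png",np.vstack([a,cv2.copyMakeBorder(b,0,0,0,a.shape[1]-b.shape[1],0)]))
E
```

```text
[ 0.55541193 -0.23841348  0.09175311] 0.801703179072456
```

View pics/v10.png

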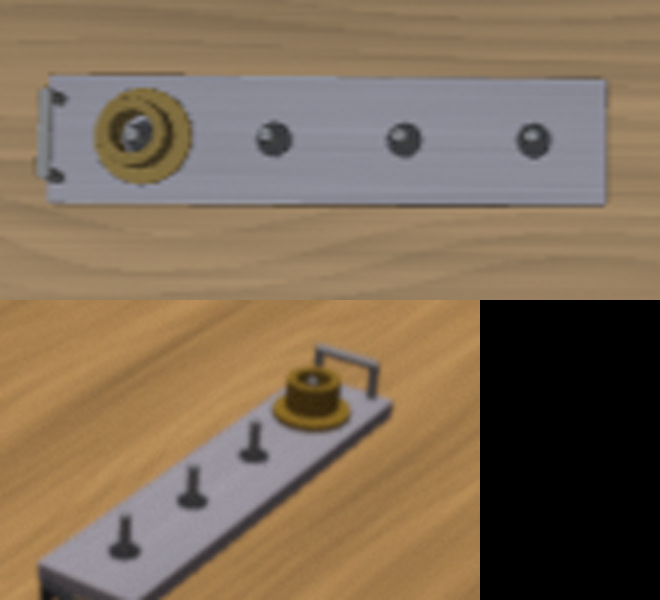

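The bush sits flat on the handle-end post: crop (140,135) in the top view, and level in the scene view. Next is the sleeve.

carry_out --increments '[0,0,0.3,0,0,0,0,0,0.6,0,0,0,0,0,0.7,0,0,0,0,0,0.84,0,0,0,0,0,0.84,0,0,0,0,0,0.84,0,0,0]'

```text
clock: 16.9
tcp_pos: [0.5565, -0.239, 0.0089]
tcp_rot: [0.707, -0.707, 0.001, -0.0]
contact_force: [0.2, 1.5, 0.2]
finger_gap: 0.801
grasp_force: 0.0
```

carry_out --increments '[0,0,0,0,0,0,0,0,0,0,0,0,0,0,0,0,0,0,0,0,0,0,0,0,0,0,0,0,0,0,0,0,0,0,0,0,0,0,0,0,0,0]' --claw 0

```text
clock: 17.6
tcp_pos: [0.5557, -0.2391, 0.0084]
tcp_rot: [-0.707, 0.707, -0.0, -0.0]
contact_force: [-1.6, 0.3, 1.8]
finger_gap: 0.433
grasp_force: 30.0
```

carry_out --increments '[0,0,-0.3,0,0,0,0,0,-0.6,0,0,0,0,0,-0.6,0,0,0,0,0,-0.6,0,0,0]'

```text
clock: 18.0
tcp_pos: [0.5559, -0.2389, 0.0685]
tcp_rot: [-0.707, 0.707, -0.0, 0.001]
contact_force: [-0.4, 0.5, -0.7]
finger_gap: 0.428
grasp_force: 30.0
```

carry_out --increments '[-0.3,0,0,0,0,0,-0.6,0,0,0,0,0,-0.938,-0.02,0,0,0,0]'

```text
clock: 18.3
tcp_pos: [0.5561, -0.1446, 0.0663]
tcp_rot: [-0.706, 0.708, 0.001, -0.001]
contact_force: [0.8, -0.4, -0.7]
finger_gap: 0.431
grasp_force: 30.0
```

carry_out --increments '[-0.3,0,0,0,0,0,-0.6,0,0,0,0,0,-0.938,0,0,0,0,0]'

```text
clock: 18.6
tcp_pos: [0.5564, -0.0505, 0.0665]
tcp_rot: [-0.707, 0.707, 0.001, -0.001]
contact_force: [0.6, 0.1, 0.3]
finger_gap: 0.434
grasp_force: 30.0
```

carry_out --increments '[-0.3,0,0,0,0,0,-0.6,0,0,0,0,0,-0.938,0,0,0,0,0]'

```text
clock: 18.9
tcp_pos: [0.5564, 0.0431, 0.0665]
tcp_rot: [-0.707, 0.707, 0.001, -0.001]
contact_force: [0.4, 0.5, -0.5]
finger_gap: 0.432
grasp_force: 30.0
```

carry_out --increments '[-0.3,0,0,0,0,0,-0.6,0,0,0,0,0,-0.938,0,0,0,0,0]'

```text
clock: 19.2
tcp_pos: [0.5564, 0.1367, 0.0665]
tcp_rot: [-0.707, 0.707, 0.001, -0.002]
contact_force: [0.1, -0.3, -0.9]
finger_gap: 0.434
grasp_force: 30.0
```

carry_out --increments '[-0.3,0,0,0,0,0,-0.6,0,0,0,0,0,-0.938,0,0,0,0,0,-0.938,0,0,0,0,0,-0.938,0,0,0,0,0]'

```text
clock: 19.7
tcp_pos: [0.5566, 0.23, 0.0664]
tcp_rot: [0.707, -0.707, -0.0, 0.002]
contact_force: [-0.2, -0.9, -0.6]
finger_gap: 0.437
grasp_force: 30.0
```

carry_out --increments '[0,0,0.2,0,0,0,0,0,0.4,0,0,0,0,0,0.5,0,0,0,0,0,0.6,0,0,0,0,0,0.67,0,0,0,0,0,0.67,0,0,0,0,0,0.67,0,0,0]'

```text
clock: 20.4
tcp_pos: [0.5581, 0.23, 0.0014]
tcp_rot: [-0.707, 0.707, -0.0, 0.0]
contact_force: [0.1, 0.5, -0.6]
finger_gap: 0.435
grasp_force: 30.0
```

carry_out --increments '[0,0,0,0,0,0,0,0,0,0,0,0,0,0,0,0,0,0,0,0,0,0,0,0,0,0,0,0,0,0]' --claw 0.85

```text
clock: 20.9
tcp_pos: [0.5578, 0.23, 0.0012]
tcp_rot: [-0.707, 0.707, -0.0, 0.0]
contact_force: [0.1, -0.5, -0.8]
finger_gap: 0.793
grasp_force: 0.0
```

carry_out --increments '[0,0,-0.3,0,0,0,0,0,-0.6,0,0,0,0,0,-0.9,0,0,0,0,0,-0.9,0,0,0]'

```text
clock: 21.3
tcp_pos: [0.5608, 0.2317, 0.0962]
tcp_rot: [0.707, -0.707, 0.001, -0.005]
contact_force: [1.3, -0.2, -0.2]
finger_gap: 0.846
grasp_force: 0.0
```

carry_out --increments '[0.3,0,0,0,0,0,0.6,0,0,0,0,0,0.97,-0.03,0,0,0,0]'

```text
clock: 21.6
tcp_pos: [0.5601, 0.1325, 0.0906]
tcp_rot: [0.708, -0.707, -0.0, 0.0]
contact_force: [0.6, -0.3, 0.3]
finger_gap: 0.848
grasp_force: 0.0
```

carry_out --increments '[0.3,0,0,0,0,0,0.6,0,0,0,0,0,0.97,-0.03,0,0,0,0]'

```text
clock: 21.9
tcp_pos: [0.5631, 0.035, 0.0906]
tcp_rot: [0.707, -0.707, -0.0, 0.0]
contact_force: [-0.4, -0.5, 0.3]
finger_gap: 0.855
grasp_force: 0.0
```

carry_out --increments '[0.3,0,0,0,0,0,0.6,0,0,0,0,0,0.97,-0.03,0,0,0,0]'

```text
clock: 22.2
tcp_pos: [0.5661, -0.0619, 0.0906]
tcp_rot: [0.707, -0.707, -0.0, 0.0]
contact_force: [1.1, 0.7, -0.0]
finger_gap: 0.852
grasp_force: 0.0
```

carry_out --increments '[0.3,0,0,0,0,0,0.6,0,0,0,0,0,0.97,-0.03,0,0,0,0,0.97,-0.03,0,0,0,0,0.97,-0.03,0,0,0,0]'

```text
clock: 22.7
tcp_pos: [0.5691, -0.1587, 0.0904]
tcp_rot: [-0.706, 0.708, 0.001, -0.0]
contact_force: [-0.9, 0.5, -0.3]
finger_gap: 0.851
grasp_force: 0.0
```

carry_out --increments '[0,0,0.3,0,0,0,0,0,0.6,0,0,0,0,0,0.75,0,0,0,0,0,0.92,0,0,0,0,0,0.92,0,0,0,0,0,0.92,0,0,0,0,0,0.92,0,0,0]'

```text
clock: 23.4
tcp_pos: [0.5706, -0.1576, 0.0002]
tcp_rot: [0.707, -0.707, 0.001, -0.001]
contact_force: [-0.5, 0.7, -0.1]
finger_gap: 0.847
grasp_force: 0.0
```

carry_out --increments '[0,0,0,0,0,0,0,0,0,0,0,0,0,0,0,0,0,0,0,0,0,0,0,0,0,0,0,0,0,0,0,0,0,0,0,0,0,0,0,0,0,0]' --claw 0

```text
clock: 24.1
tcp_pos: [0.5695, -0.1582, -0.0005]
tcp_rot: [-0.707, 0.707, 0.0, -0.0]
contact_force: [-2.1, -0.1, 3.1]
finger_gap: 0.579
grasp_force: 30.0
```

carry_out --increments '[0,0,-0.2,0,0,0,0,0,-0.4,0,0,0,0,0,-0.6,0,0,0,0,0,-0.6,0,0,0]'

```text
clock: 24.5
tcp_pos: [0.572, -0.1582, 0.0614]
tcp_rot: [0.707, -0.707, 0.002, -0.002]
contact_force: [0.0, -0.4, -1.1]
finger_gap: 0.585
grasp_force: 30.0
```

carry_out --increments '[-0.25,0,0,0,0,0,-0.5,0,0,0,0,0,-0.77,0.04,0,0,0,0]'

```text
clock: 24.8
tcp_pos: [0.5652, -0.0805, 0.0574]
tcp_rot: [-0.707, 0.708, 0.001, -0.0]
contact_force: [-0.5, 0.4, -1.3]
finger_gap: 0.583
grasp_force: 30.0
```

carry_out --increments '[-0.25,0,0,0,0,0,-0.5,0,0,0,0,0,-0.77,0.04,0,0,0,0]'

```text
clock: 25.1
tcp_pos: [0.5612, -0.0032, 0.0574]
tcp_rot: [-0.707, 0.707, 0.001, -0.001]
contact_force: [0.5, 0.5, -1.9]
finger_gap: 0.583
grasp_force: 30.0
```

carry_out --increments '[-0.25,0,0,0,0,0,-0.5,0,0,0,0,0,-0.77,0.03,0,0,0,0]'

```text
clock: 25.4
tcp_pos: [0.5581, 0.0738, 0.0574]
tcp_rot: [-0.707, 0.707, 0.001, -0.001]
contact_force: [0.6, -0.4, -1.2]
finger_gap: 0.581
grasp_force: 30.0
```

carry_out --increments '[-0.25,0,0,0,0,0,-0.5,0,0,0,0,0,-0.78,0,0,0,0,0,-0.78,0,0,0,0,0,-0.78,0,0,0,0,0]'

```text
clock: 25.9
tcp_pos: [0.5578, 0.1511, 0.0576]
tcp_rot: [0.707, -0.707, -0.001, 0.001]
contact_force: [0.2, -0.4, -2.0]
finger_gap: 0.582
grasp_force: 30.0
```

carry_out --increments '[0,0,0.2,0,0,0,0,0,0.4,0,0,0,0,0,0.5,0,0,0,0,0,0.6,0,0,0,0,0,0.67,0,0,0,0,0,0.67,0,0,0,0,0,0.67,0,0,0]'

```text
clock: 26.6
tcp_pos: [0.5592, 0.151, -0.0076]
tcp_rot: [-0.707, 0.707, -0.0, 0.0]
contact_force: [-1.1, 0.0, -1.9]
finger_gap: 0.582
grasp_force: 30.0
```

carry_out --increments '[0,0,0,0,0,0,0,0,0,0,0,0,0,0,0,0,0,0,0,0,0,0,0,0,0,0,0,0,0,0]' --claw 0.85

```text
clock: 27.1
tcp_pos: [0.5589, 0.151, -0.0077]
tcp_rot: [-0.707, 0.707, -0.0, 0.0]
contact_force: [0.0, -0.2, -1.0]
finger_gap: 0.839
grasp_force: 0.0
```

carry_out --increments '[0,0,-0.3,0,0,0,0,0,-0.6,0,0,0,0,0,-0.98,0,0,0,0,0,-0.98,0,0,0]'

```text
clock: 27.5
tcp_pos: [0.5627, 0.1526, 0.0961]
tcp_rot: [0.708, -0.707, 0.002, -0.006]
contact_force: [0.3, 0.3, 0.9]
finger_gap: 0.849
grasp_force: 0.0
```

carry_out --increments '[0.25,0,0,0,0,0,0.5,0,0,0,0,0,0.77,-0.09,0,0,0,0]'

```text
clock: 27.8
tcp_pos: [0.5667, 0.0734, 0.0899]
tcp_rot: [0.707, -0.707, -0.0, 0.0]
contact_force: [0.7, -0.1, 0.3]
finger_gap: 0.851
grasp_force: 0.0
```

carry_out --increments '[0.25,0,0,0,0,0,0.5,0,0,0,0,0,0.77,-0.09,0,0,0,0]'

```text
clock: 28.1
tcp_pos: [0.5757, -0.004, 0.0897]
tcp_rot: [0.707, -0.707, -0.001, 0.0]
contact_force: [0.8, -0.0, 0.2]
finger_gap: 0.851
grasp_force: 0.0
```

carry_out --increments '[0.25,0,0,0,0,0,0.5,0,0,0,0,0,0.77,-0.09,0,0,0,0,0.77,-0.09,0,0,0,0,0.77,-0.09,0,0,0,0]'

```text
clock: 28.6
tcp_pos: [0.5854, -0.0805, 0.0895]
tcp_rot: [-0.707, 0.708, 0.0, -0.0]
contact_force: [0.3, 0.4, 1.1]
finger_gap: 0.849
grasp_force: 0.0
```

carry_out --increments '[0,0,0.3,0,0,0,0,0,0.5,0,0,0,0,0,0.65,0,0,0,0,0,0.77,0,0,0,0,0,0.77,0,0,0,0,0,0.77,0,0,0,0,0,0.77,0,0,0]'

```text
clock: 29.3
tcp_pos: [0.5866, -0.0798, 0.0142]
tcp_rot: [0.707, -0.707, 0.001, -0.001]
contact_force: [0.7, 0.3, 0.2]
finger_gap: 0.855
grasp_force: 0.0
```

carry_out --increments '[0,0,0,0,0,0,0,0,0,0,0,0,0,0,0,0,0,0,0,0,0,0,0,0,0,0,0,0,0,0,0,0,0,0,0,0,0,0,0,0,0,0,0,0,0,0,0,0]' --claw 0

```text
clock: 30.1
tcp_pos: [0.5852, -0.0802, 0.0131]
tcp_rot: [-0.707, 0.707, 0.0, -0.0]
contact_force: [-1.9, -0.4, 1.6]
finger_gap: 0.443
grasp_force: 30.0
```

carry_out --increments '[0,0,-0.2,0,0,0,0,0,-0.4,0,0,0,0,0,-0.6,0,0,0,0,0,-0.6,0,0,0]'

```text
clock: 30.5
tcp_pos: [0.5881, -0.0799, 0.0755]
tcp_rot: [0.707, -0.707, 0.002, -0.002]
contact_force: [0.4, 0.0, -2.6]
finger_gap: 0.439
grasp_force: 30.0
```

carry_out --increments '[-0.25,0,0,0,0,0,-0.5,0.06,0,0,0,0,-0.75,0.13,0,0,0,0]'

```text
clock: 30.8
tcp_pos: [0.5718, -0.0045, 0.0713]
tcp_rot: [-0.707, 0.708, 0.001, -0.001]
contact_force: [-0.4, -0.5, -2.8]
finger_gap: 0.445
grasp_force: 30.0
```

carry_out --increments '[-0.25,0,0,0,0,0,-0.5,0.06,0,0,0,0,-0.75,0.13,0,0,0,0,-0.75,0.13,0,0,0,0,-0.75,0.13,0,0,0,0]'

```text
clock: 31.3
tcp_pos: [0.559, 0.0702, 0.0719]
tcp_rot: [0.707, -0.707, -0.0, 0.001]
contact_force: [0.0, -0.6, -2.3]
finger_gap: 0.442
grasp_force: 30.0
```

carry_out --increments '[0,0,0.2,0,0,0,0,0,0.4,0,0,0,0,0,0.5,0,0,0,0,0,0.6,0,0,0,0,0,0.67,0,0,0,0,0,0.67,0,0,0,0,0,0.67,0,0,0]'

```text
clock: 32.0
tcp_pos: [0.5601, 0.0699, 0.0065]
tcp_rot: [-0.707, 0.707, -0.0, 0.0]
contact_force: [0.4, 0.1, -2.9]
finger_gap: 0.445
grasp_force: 30.0
```

Release, rise and clear away, then check.

carry_out --increments '[0,0,0,0,0,0,0,0,0,0,0,0,0,0,0,0,0,0,0,0,0,0,0,0,0,0,0,0,0,0]' --claw 0.85

```text
clock: 32.5
tcp_pos: [0.5599, 0.07, 0.0064]
tcp_rot: [-0.707, 0.707, -0.0, 0.0]
contact_force: [0.5, 0.1, 0.5]
finger_gap: 0.796
grasp_force: 0.0
```

carry_out --increments '[0,0,-0.3,0,0,0,0,0,-0.6,0,0,0,0,0,-0.95,0,0,0,0,0,-0.95,0,0,0]'

```text
clock: 32.9
tcp_pos: [0.5635, 0.071, 0.1066]
tcp_rot: [0.707, -0.707, 0.003, -0.005]
contact_force: [0.3, -0.6, 0.1]
finger_gap: 0.849
grasp_force: 0.0
```

carry_out --increments '[0.3,0,0,0,0,0,0.6,0,-0.2,0,0,0,1,0,-0.3,0,0,0]'

```text
clock: 33.2
tcp_pos: [0.5603, -0.0303, 0.132]
tcp_rot: [0.708, -0.706, 0.001, -0.001]
contact_force: [1.1, -0.6, 0.5]
finger_gap: 0.852
grasp_force: 0.0
```

carry_out --increments '[0.3,0,0,0,0,0,0.6,0,-0.2,0,0,0,1,0,-0.3,0,0,0]'

```text
clock: 33.5
tcp_pos: [0.5601, -0.1309, 0.1621]
tcp_rot: [0.708, -0.707, 0.001, -0.0]
contact_force: [1.5, 0.5, -0.4]
finger_gap: 0.85
grasp_force: 0.0
```

carry_out --increments '[0.3,0,0,0,0,0,0.6,0,-0.2,0,0,0,1,0,-0.3,0,0,0,1,0,-0.3,0,0,0,1,0,-0.3,0,0,0,1,0,-0.3,0,0,0]'

```text
clock: 34.1
tcp_pos: [0.5592, -0.2293, 0.1903]
tcp_rot: [0.707, -0.707, -0.001, 0.0]
contact_force: [0.4, -0.8, -0.3]
finger_gap: 0.848
grasp_force: 0.0
```

```bash
python3 - <<'E'
from h import *
from cell import ctrl
t=ctrl.get_image("top")["image"]; s=ctrl.get_image("scene")["image"]
a=cv2.resize(t[165:240,110:275],None,fx=4,fy=4,interpolation=cv2.INTER_CUBIC)
b=cv2.resize(s[140:240,260:420],None,fx=3,fy=3,interpolation=cv2.INTER_CUBIC)
cv2.imwrite("pics/v11.png",np.vstack([a,cv2.copyMakeBorder(b,0,0,0,a.shape[1]-b.shape[1],0)]))
E
```

```text
(no output)
```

View pics/v11.png

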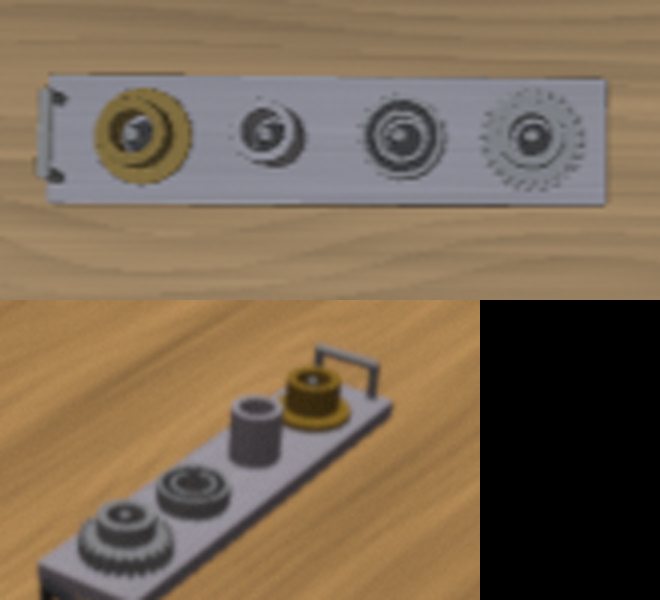

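All four parts sit flat and upright on their posts, in the order bush, sleeve, bearing, gear from the assembly handle (top crop x ≈ 140, 270, 403 and 532). The arm is clear, so I'll hand in.

```bash
python3 -c "
from cell import ctrl
print(ctrl.hand_in())"
```

```text
the job is handed in; nothing more can be done
None
```

The job is handed in: gear, bearing, sleeve and bush look flat, upright and released on their mirrored posts in the last camera check, about 34 s into the 102 s limit, but the hand-in returned no verdict.

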